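Take the ticket-paper roll off its post at the restaurant pass

ROBOT

A 6-joint arm with a two-finger parallel gripper is mounted at the origin on the work surface. World frame = base frame: x ahead of the robot, y to its left, z up, the work surface at z = 0. Lengths are in mm, angles in degrees, forces in N, time in s.
With the tool pointing down it reaches from about 375 to 925 mm from the base axis. Payload 5.7 kg.
Tool frame: the origin (TCP) lies between the finger pads; the fingertips stand 8 mm ahead of it and the grasp point (between the pads) lies 11 mm behind it (env.finger_overhang is the distance from the TCP to the fingertips, in mm); x points along the fingers, y is the direction in which the jaws open and shut, and the axes are right-handed (so a half turn about x gives the same grasp; the last joint's range is limited). The gripper opens to 88 mm and grips with 3 to 60 N. Pads are 20 mm wide; open, the fingers measure 115 mm over their backs; the gripper's body (75 mm by 178 mm) begins 61 mm behind the grasp point.
Start: joints at [-76.095, 20.558, 86.54, -0, 72.909, -6.595], TCP at [210.112, -561.975, 230.623] pointing down, gripper open.
Joint ranges: [-170.27, 170.27], [-57.76, 135], [12.27, 136.19], [-55.21, 235.2], [11.17, 155.16], [-170.74, 170.74]. Speed limits (degrees/s): [136.94, 136.94, 180, 180, 180, 180].

INTERFACE

Orientations are given as a 3x3 rotation matrix whose columns are the frame's x, y, z axes.
In Python, from station import sensors, vision, workorder, env gives the robot as it stands.
- The arm moves only by the tool servo_tool, never from a script. Its argument "motion" is a list that holds one entry, the list of rows, each a list of 5 numbers: the finger opening in m, from 0 to 0.0878, then the shift along the tool's x, y, z in m, then the turn about the tool's x in rad. A call has exactly 10 rows; each row is the pose to reach, as a shift and turn from the pose measured when the call began, along the tool's axes at that moment; what a row does not reach only later rows make up. A row lasts 1/8 s, in which the tool goes at most 62.5 mm and 10.7 degrees, less where a joint would pass 70% of its speed; a pose out of reach is approached as far as the arm can. A call with a gripper value outside its range is refused whole. The fingers move at their own pace and stop on an object; "force" is the grip in N (left out, the last holds). Time passes only in rows, so rows that repeat a pose let the fingers close, or fill a call up. It gives the time, the measured TCP pose, the force and the opening at its end, in the units of the state.
- sensors.sense(): the state, without advancing time (a new reading comes with each control period).
- vision.snapshot(name): name is "scene" or "top"; returns a dict with "frame" (480x640x3 uint8, red, green, blue), "fx", "fy", "cx", "cy" (pixels), "rvec" (rotation vector, rad) and "tvec" (3), from world to camera coordinates, as OpenCV has them. Camera axes: x right, y down, z forward; pixel columns grow to the right and rows downward; lengths in mm; the calibration is good to about 2 mm. A picture is of the moment at which its call begins. There is no depth.
- workorder.close_job(): hands the job in, once; it reports no verdict.
The state is a dict: "t": time; "joint_pos": joint angles; "qd": joint speeds; "joint_torque": joint torques, N m; "eef_pos": TCP position; "ee_rot": TCP orientation; "force": force on the tool from outside, world axes, zero at the start; "torque": the same for the moment, N m; "grip_width": finger opening in mm.
Only numpy, scipy, OpenCV 4.12 (cv2) and the standard library are available. Lean on these libraries where they do the work, as an engineer would, in place of code of your own. Each camera call takes 0.05 s, during which the arm holds its last target.

TASK

The order-ticket printer is about to run out. Lift the tall ticket-paper roll straight up off its post on the roll stand and set it down gently, standing upright, in the empty shallow steel tray (not the one with the spoons). Leave the two low label rolls on their posts.

Things in the scene. Friction and masses are not known exactly. Their poses are not given: they have to be found in the camera images.
- ticket_roll_center (a point): Centre (half-way up, on the axis, z along it) of the tall roll of white ticket paper on a cardboard core: 57 mm diameter, 57 mm high, 0.14 kg, hole 26 mm. It stands round one of three posts of a fixed stand (which one changes), its centre 36.5 mm above the table. Posts: 14 mm in diameter, ending 73 mm above the table, 8 mm above the roll's top; the roll's underside must rise above that to be free.
- label_roll_wide_center (a point): Centre (half-way up) of the wide low label roll, white on a cardboard core: 66 mm diameter, 30 mm high, on another post of the same stand. It stays there. The stand is a dark steel base plate, 300 x 100 mm and 8 mm thick, on which the rolls rest; its three equal posts stand in one row along the plate's long middle line, 105 mm apart.
- label_roll_small_center (a point): Centre (half-way up) of the small low label roll, white on a cardboard core: 50 mm diameter, 25 mm high, on the remaining post of the same stand. It stays there.
- tray: The empty shallow steel tray, fixed on the table: 130 mm along its x, 160 mm along its y, rim 14 mm high, walls 3 mm, inner floor 3 mm above the table. Origin at the centre of its underside (table height), z up. An equal tray with three small spoons in it lies beside it, nearer to or farther from the robot; that one is not wanted.
There are look-alikes about, which are no part of the job. Leave any green or red look-alike of the part that bears ticket_roll_center alone.

How it is judged (in metres and radians):
On the way:
1. the ticket roll is lifted clear above its post (height (world z) of ticket_roll_center above 0.102 m), for 0.1 s.
At the end, for the whole second after the job is handed in: The ticket roll stands upright (within 10 degrees) and at rest, released, on the floor of the empty tray, anywhere inside its rim (centre within 36 mm of the tray's centre along the tray's x and 51 mm along its y); both label rolls are still on their posts, within 18 mm of where they began (x of ticket_roll_center in the frame of tray between -0.036 and 0.036 m and y of ticket_roll_center in the frame of tray between -0.051 and 0.051 m and z of ticket_roll_center in the frame of tray between 0.026 and 0.037 m and angle between ticket_roll_center's own z axis and vertical below 0.17 rad and linear speed of ticket_roll below 0.02 m/s and distance of each of label_roll_wide_center, label_roll_small_center from where it was at the start of the episode below 0.018 m); the robot touches nothing.
It fails at once if the ticket roll is dropped or thrown (moves faster than 0.6 m/s while no finger touches it; a fall of about 18 mm) (linear speed of ticket_roll above 0.6 m/s and contact force between the fingers and ticket_roll below 0.1 N).
It fails at once if a label roll is lifted or shifted by more than 20 mm (distance of any of label_roll_wide_center, label_roll_small_center from where it was at the start of the episode above 0.02 m).
It also fails if it takes over 38 s, if anything falls off the work surface, if the arm or the gripper's body presses on something with over 40 N, if the wrist force passes 120 N, or if a joint passes its speed limit or range.

## Working session

There is one attempt and no reset: what is moved stays moved. The work goes in short steps, Python scripts to look and compute and a tool call to move; the robot and the scene stay as the last step left them, time stands still between calls to the robot, and variables do not carry over. Pictures are saved under pics/ and viewed, and the job is handed in when it is done.

Besides the shell and the picture viewer there is one more tool, called after "Call:" as name([rows], argument=value, ...), one row to a line, values as JSON. servo_tool: Moves the arm, as the interface text tells. Its arguments: {"type":"object","properties":{"motion":{"type":"array"},"force":{"type":"number"}},"required":["motion"]}

```bash
mkdir -p pics; cat > h.py <<'E'
import numpy as np, cv2
from station import sensors, vision, workorder, env
def snap(n,f):
    s=vision.snapshot(n); cv2.imwrite(f,cv2.cvtColor(s["frame"],cv2.COLOR_RGB2BGR)); 
    np.savez('snap_'+n+'.npz',**s); return s
def ray(s,u,v,z):
    R,_=cv2.Rodrigues(np.array(s["rvec"],float)); t=np.array(s["tvec"],float).ravel()
    d=R.T@np.array([(u-s["cx"])/s["fx"],(v-s["cy"])/s["fy"],1]); c=-R.T@t
    return c+d*(z-c[2])/d[2]
def proj(s,P):
    K=np.array([[s["fx"],0,s["cx"]],[0,s["fy"],s["cy"]],[0,0,1]],float)
    return cv2.projectPoints(np.array(P,float).reshape(-1,1,3),np.array(s["rvec"],float),np.array(s["tvec"],float),K,None)[0][:,0]
E
python3 - <<'E'
from h import *
for n in("top","scene"):
    s=snap(n,f'pics/{n}0.png'); print(n,s["fx"],s["cx"],s["cy"],(-cv2.Rodrigues(np.array(s["rvec"],float))[0].T@np.array(s["tvec"],float).ravel()))
s=sensors.sense(); print(s["t"],s["eef_pos"],s["ee_rot"],s["grip_width"])
E
```

```text
top 508.6992999749698 318.5709903601828 242.02805610299725 [456.09858261  22.63612742 888.85961425]
scene 553.7453652393999 316.8448974213468 240.5252799259913 [1204.98845793 -226.02793172  612.64638418]
0.1 [ 209.97328212 -561.40939908  229.88422954] [[-4.08672139e-04  3.50222394e-01 -9.36666487e-01]
 [ 1.65061313e-03 -9.36665053e-01 -3.50222578e-01]
 [-9.99998554e-01 -1.68920021e-03 -1.95292770e-04]] 87.90450239881129
```

View pics/top0.png

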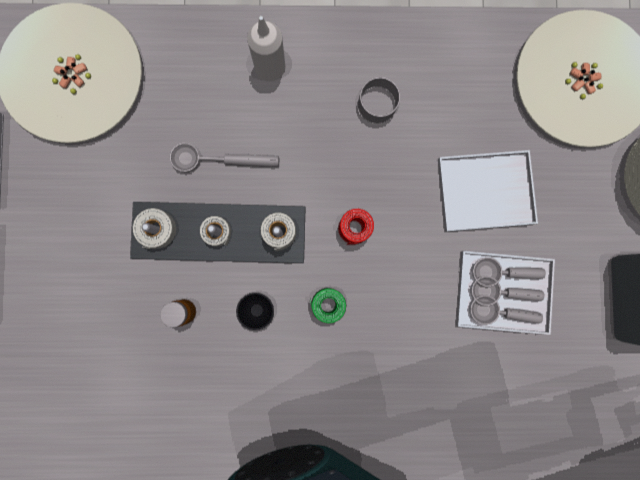

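View pics/scene0.png

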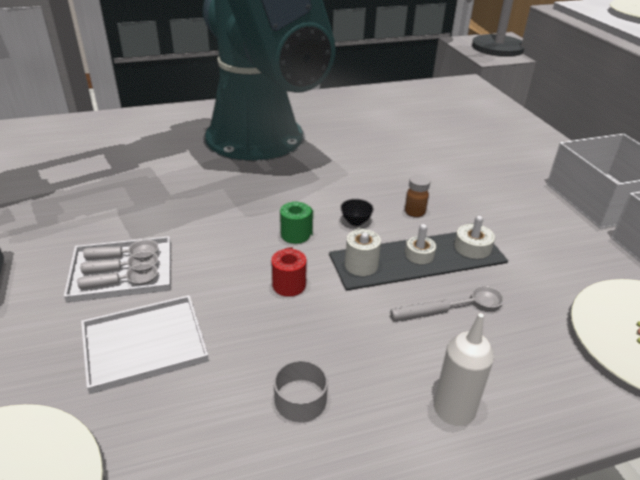

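Top view: the stand has rolls at (153,228), (214,231) and (278,230), the empty tray is at (488,190), and the spoon tray at (506,292). The scene view shows the only tall white roll at (363,252), at the stand end next to the red look-alike, which is (278,230) in the top view. The look-alikes are red at (356,227) and green at (329,306). I'll confirm with a crop and measure.

```bash
python3 - <<'E'
from h import *
T=dict(np.load('snap_top.npz')); S=dict(np.load('snap_scene.npz'))
f=T["frame"]; hsv=cv2.cvtColor(f,cv2.COLOR_RGB2HSV)
# posts via stand plate: dark mask
g=cv2.cvtColor(f,cv2.COLOR_RGB2GRAY)
m=np.zeros_like(g); m[195:270,120:315]=(g[195:270,120:315]<85)*255
m=cv2.morphologyEx(m,cv2.MORPH_OPEN,np.ones((3,3)))
c=max(cv2.findContours(m,cv2.RETR_EXTERNAL,cv2.CHAIN_APPROX_NONE)[0],key=cv2.contourArea)
b=cv2.boxPoints(cv2.minAreaRect(c)); W=np.array([ray(T,*p,8) for p in b]); print('plate',b.round(1).tolist(),W.round(1).tolist(),'c',W.mean(0))
e=[np.linalg.norm(W[i]-W[i-1]) for i in range(4)];print('plate edges',np.round(e,1))
# rolls white
for nm,(u,v),z in(("wide",(153,228),38),("small",(214,231),33),("tall",(278,230),65)):
    m=np.zeros_like(g); r=26; m[v-r:v+r,u-r:u+r]=(g[v-r:v+r,u-r:u+r]>130)*255
    c=max(cv2.findContours(m,cv2.RETR_EXTERNAL,cv2.CHAIN_APPROX_NONE)[0],key=cv2.contourArea)
    (a,bb),(d1,d2),_=cv2.fitEllipse(cv2.convexHull(c)); p=ray(T,a,bb,z); q=ray(T,a+(d1+d2)/4,bb,z)
    print(nm,round(a,1),round(bb,1),'center',p.round(1),'dia',2*np.linalg.norm(p-q))
# tray
m=np.zeros_like(g); m[140:242,430:545]=(g[140:242,430:545]>190)*255
c=max(cv2.findContours(m,cv2.RETR_EXTERNAL,cv2.CHAIN_APPROX_NONE)[0],key=cv2.contourArea)
b=cv2.boxPoints(cv2.minAreaRect(c))
for z in(3,14):
    W=np.array([ray(T,*p,z) for p in b]);print('tray',z,b.round(0).tolist(),W.round(1).tolist(),'c',W.mean(0).round(1),[round(np.linalg.norm(W[i]-W[i-1]),1) for i in range(4)])
a=cv2.resize(f[190:275,120:380],None,fx=3,fy=3,interpolation=2)
b=cv2.resize(S["frame"][190:300,260:520],None,fx=3,fy=3,interpolation=2)
cv2.imwrite('pics/crop1.png',np.vstack([a,b])[:,:,::-1])
E
```

```text
plate [[130.39999389648438, 258.79998779296875], [132.10000610351562, 201.1999969482422], [305.0, 206.3000030517578], [303.29998779296875, 263.8999938964844]] [[489.1, 328.7, 8.0], [588.8, 328.1, 8.0], [580.0, 28.5, 8.0], [479.7, 31.5, 8.0]] c [534.40781451 179.19516167   8.        ]
plate edges [297.4  99.8 299.8 100.3]
wide 151.8 227.4 center [540.2 284.   38. ] dia 64.42862550452668
small 213.9 230.2 center [536.  181.5  33. ] dia 48.674233524933925
tall 277.5 229.6 center [534.   72.7  65. ] dia 55.824402968498674
tray 3 [[440.0, 158.0], [526.0, 151.0], [532.0, 223.0], [446.0, 230.0]] [[667.2, -210.7, 3.0], [680.6, -364.9, 3.0], [551.8, -371.6, 3.0], [539.2, -218.9, 3.0]] c [ 609.7 -291.5    3. ] [np.float64(128.3), np.float64(154.7), np.float64(128.9), np.float64(153.2)]
tray 14 [[440.0, 158.0], [526.0, 151.0], [532.0, 223.0], [446.0, 230.0]] [[664.6, -207.8, 14.0], [677.8, -360.1, 14.0], [550.7, -366.7, 14.0], [538.2, -215.9, 14.0]] c [ 607.8 -287.6   14. ] [np.float64(126.7), np.float64(152.8), np.float64(127.3), np.float64(151.3)]
```

View pics/crop1.png

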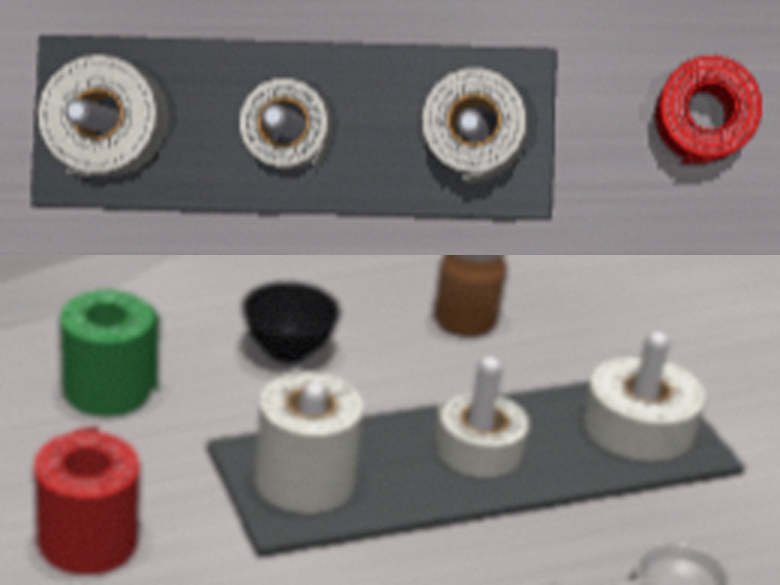

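The crop confirms it: the tall white roll is at the right end in the top view (278,230) and at lower left of the scene crop. The other two white rolls are low, and the red and green ones are off the stand. The sizes I measured (64, 49 and 56 mm, plate 298×100) match those given. The roll is at about (533,73) and the tray centre at about (608,-290). The present jaw yaw is clear of the neighbours and suits the tray as well, so no turn is needed.

Call:
servo_tool([
  [[0.0878,0,-0.02,-0.022,0],[0.0878,0,-0.055,-0.06,0],[0.0878,0,-0.092,-0.1,0],[0.0878,0,-0.129,-0.14,0],[0.0878,0,-0.166,-0.18,0],[0.0878,0,-0.203,-0.22,0],[0.0878,0,-0.24,-0.261,0],[0.0878,0,-0.277,-0.301,0],[0.0878,0,-0.314,-0.342,0],[0.0878,0,-0.35,-0.382,0]],
], force=15)

```text
t: 1.35
eef_pos: [445.6, -98.0, 230.5]
ee_rot: [[-0.0, 0.35, -0.937], [0.002, -0.937, -0.35], [-1.0, -0.002, -0.0]]
force: [0.7, -0.3, -0.2]
grip_width: 87.6
```

```bash
cat > go.py <<'E'
import sys
from h import *
s=sensors.sense(); d=np.array([float(a) for a in sys.argv[1:4]])-np.array(s["eef_pos"])
print(s["t"],np.round(s["eef_pos"],1),'shift tool',np.round(np.array(s["ee_rot"]).T@d,1),'R',np.round(s["ee_rot"],3).tolist(),'q',np.round(s["joint_pos"],0),'F',np.round(s["force"],1),s["grip_width"])
E
python3 go.py 533 73.5 170
```

```text
1.35 [445.6 -98.  230.5] shift tool [  60.7 -129.9 -141.9] R [[-0.0, 0.35, -0.937], [0.002, -0.937, -0.35], [-1.0, -0.002, -0.0]] q [-21.   9. 103.   0.  68.  48.] F [ 0.7 -0.3 -0.2] 87.58967803355108
```

Call:
servo_tool([
  [[0.0878,0.005,-0.028,-0.03,0],[0.0878,0.015,-0.055,-0.06,0],[0.0878,0.025,-0.08,-0.087,0],[0.0878,0.035,-0.1,-0.11,0],[0.0878,0.045,-0.115,-0.126,0],[0.0878,0.055,-0.125,-0.137,0],[0.0878,0.061,-0.13,-0.142,0],[0.0878,0.061,-0.13,-0.142,0],[0.0878,0.061,-0.13,-0.142,0],[0.0878,0.061,-0.13,-0.142,0]],
])

```text
t: 2.6
eef_pos: [533.1, 73.0, 170.1]
ee_rot: [[0.0, 0.35, -0.937], [0.001, -0.937, -0.35], [-1.0, -0.001, -0.001]]
force: [0.6, 0.6, -0.4]
grip_width: 87.7
```

```bash
python3 go.py 533 73.5 35; python3 - <<'E'
from h import *
s=snap("scene","pics/s1.png"); cv2.imwrite('pics/s1c.png',cv2.resize(s["frame"][80:330,230:540],None,fx=2,fy=2)[:,:,::-1])
E
```

```text
2.6 [533.1  73.  170.1] shift tool [135.1  -0.3   0. ] R [[0.0, 0.35, -0.937], [0.001, -0.937, -0.35], [-1.0, -0.001, -0.001]] q [ 0. 19. 98.  0. 62. 70.] F [ 0.6  0.6 -0.4] 87.66412875349499
```

View pics/s1c.png

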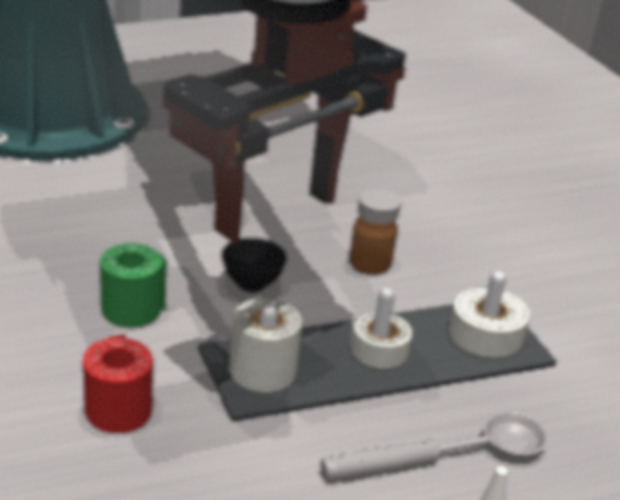

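The gripper hangs open above the stand, with the fingertips at crop (228,232) and (322,195). The tall roll's top is at about crop (267,318), which is scene (363,239). I'll check that point against the second view before going down.

```bash
python3 - <<'E'
from h import *
S=dict(np.load('snap_scene.npz'))
print(proj(S,[[533,73.5,65],[534,72.7,65],[533,73.5,8]]).round(1))
a=np.linspace(0,2*np.pi,40)
im=S["frame"].copy()
for z in(8,65):
    for p in proj(S,np.c_[533+28.5*np.cos(a),73.5+28.5*np.sin(a),0*a+z]): im=cv2.circle(im,tuple(p.round().astype(int).tolist()),0,(255,0,0),-1)
cv2.imwrite('pics/ov.png',cv2.resize(im[210:300,310:420],None,fx=5,fy=5,interpolation=0)[:,:,::-1])
E
```

```text
[[363.2 237.7]
 [362.9 238.1]
 [360.7 264.3]]
```

View pics/ov.png

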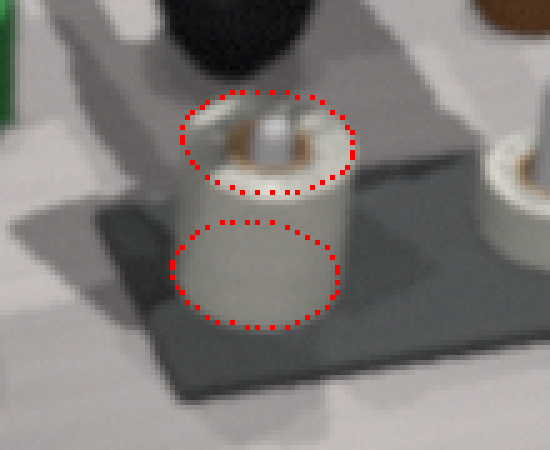

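The circles predicted at (533,73.5) line up with the roll's top and bottom edges in the scene view to about 1–2 px, so I'll go down.

Call:
servo_tool([
  [[0.0878,0.015,0,0,0],[0.0878,0.035,0,0,0],[0.0878,0.055,0,0,0],[0.0878,0.075,0,0,0],[0.0878,0.092,0,0,0],[0.0878,0.107,0,0,0],[0.0878,0.12,0,0,0],[0.0878,0.13,0,0,0],[0.0878,0.135,0,0,0],[0.0878,0.135,0,0,0]],
])

```text
t: 3.9
eef_pos: [533.1, 73.3, 34.9]
ee_rot: [[-0.0, 0.35, -0.937], [0.001, -0.937, -0.35], [-1.0, -0.001, -0.0]]
force: [0.4, 0.5, 0.2]
grip_width: 87.6
```

Call:
servo_tool([
  [[0.075,0,0,0,0],[0.065,0,0,0,0],[0.06,0,0,0,0],[0.057,0,0,0,0],[0.053,0,0,0,0],[0.05,0,0,0,0],[0.05,0,0,0,0],[0.05,0,0,0,0],[0.05,0,0,0,0],[0.05,0,0,0,0]],
], force=15)

```text
t: 5.15
eef_pos: [533.2, 73.3, 35.1]
ee_rot: [[0.0, 0.35, -0.937], [0.001, -0.937, -0.35], [-1.0, -0.001, -0.001]]
force: [-1.0, -0.5, 5.0]
grip_width: 56.7
```

Call:
servo_tool([
  [[0.05,-0.003,0,0,0],[0.05,-0.01,0,0,0],[0.05,-0.02,0,0,0],[0.05,-0.033,0,0,0],[0.05,-0.048,0,0,0],[0.05,-0.065,0,0,0],[0.05,-0.082,0,0,0],[0.05,-0.1,0,0,0],[0.05,-0.115,0,0,0],[0.05,-0.125,0,0,0]],
], force=20)

```text
t: 6.4
eef_pos: [533.5, 73.1, 161.4]
ee_rot: [[0.001, 0.35, -0.937], [0.001, -0.937, -0.35], [-1.0, -0.001, -0.002]]
force: [-0.2, -0.7, -1.4]
grip_width: 56.7
```

```bash
python3 go.py 608 -290 160; python3 - <<'E'
from h import *
s=snap("scene","pics/s2.png"); cv2.imwrite('pics/s2c.png',cv2.resize(s["frame"][80:330,230:540],None,fx=2,fy=2)[:,:,::-1])
E
```

```text
6.4 [533.5  73.1 161.4] shift tool [  1.  366.2  57.2] R [[0.001, 0.35, -0.937], [0.001, -0.937, -0.35], [-1.0, -0.001, -0.002]] q [ 0. 20. 99.  0. 61. 70.] F [-0.2 -0.7 -1.4] 56.698977887969896
```

View pics/s2c.png

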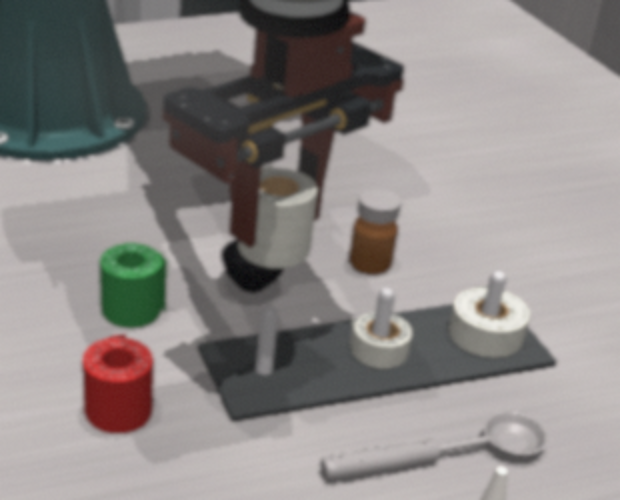

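The roll is held upright between the fingers at crop (280,220), and its bare post shows at (265,340). Both label rolls are still on their posts. Now across to the tray.

Call:
servo_tool([
  [[0.05,0,0.012,0.002,0],[0.05,0,0.04,0.006,0],[0.05,0,0.08,0.0125,0],[0.05,0,0.125,0.0195,0],[0.05,0,0.17,0.0265,0],[0.05,0,0.215,0.0335,0],[0.05,0,0.26,0.0405,0],[0.05,0,0.3,0.047,0],[0.05,0,0.335,0.052,0],[0.05,0,0.358,0.056,0]],
])

```text
t: 7.7
eef_pos: [606.4, -284.2, 160.9]
ee_rot: [[0.002, 0.348, -0.937], [0.002, -0.937, -0.348], [-1.0, -0.001, -0.002]]
force: [-0.3, 0.1, -0.9]
grip_width: 56.9
```

```bash
python3 go.py 608 -290 60; python3 - <<'E'
from h import *
s=snap("scene","pics/s3.png"); cv2.imwrite('pics/s3c.png',cv2.resize(s["frame"][80:400,30:330],None,fx=1.8,fy=1.8)[:,:,::-1])
E
```

```text
7.7 [ 606.4 -284.2  160.9] shift tool [100.9   6.2   0.7] R [[0.002, 0.348, -0.937], [0.002, -0.937, -0.348], [-1.0, -0.001, -0.002]] q [-31.  30.  82.   0.  69.  38.] F [-0.3  0.1 -0.9] 56.94908184867015
```

View pics/s3c.png

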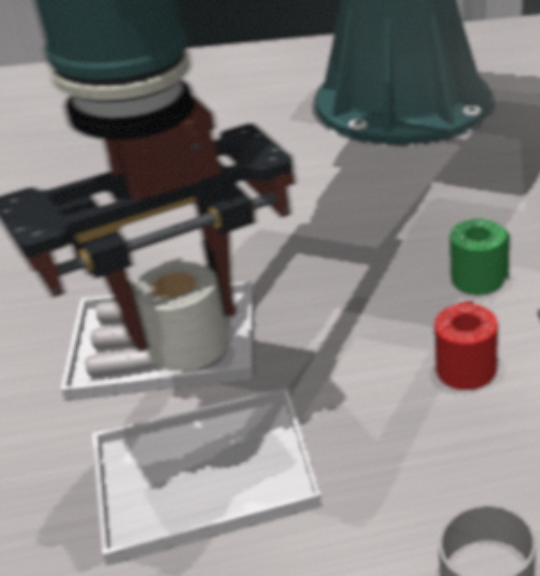

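```bash
python3 - <<'E'
from h import *
S=dict(np.load('snap_scene.npz'))
W=np.array([ray(S,30+u/1.8,80+v/1.8,14) for u,v in((95,433),(288,393),(318,497),(107,553))]);print(W.round(1).tolist(),W.mean(0))
T=dict(np.load('snap_top.npz'));W=np.array([ray(T,*p,14) for p in((439,157),(530,151),(537,224),(445,231))]);print(W.round(1).tolist(),W.mean(0))
E
```

```text
[[552.1, -373.7, 14.0], [546.5, -216.2, 14.0], [670.2, -208.0, 14.0], [681.2, -362.3, 14.0]] [ 612.49732177 -290.05288517   14.        ]
[[666.4, -206.4, 14.0], [677.5, -367.6, 14.0], [548.4, -375.9, 14.0], [536.2, -214.4, 14.0]] [ 607.12081853 -291.06899917   14.        ]
```

Call:
servo_tool([
  [[0.05,0.01,0.002,0,0],[0.05,0.025,0.004,0,0],[0.05,0.04,0.006,0,0],[0.05,0.055,0.006,0,0],[0.05,0.07,0.006,0,0],[0.05,0.083,0.006,0,0],[0.05,0.092,0.006,0,0],[0.05,0.098,0.006,0,0],[0.05,0.1,0.006,0,0],[0.05,0.1,0.006,0,0]],
])

```text
t: 9.0
eef_pos: [609.7, -292.5, 61.3]
ee_rot: [[0.003, 0.348, -0.938], [-0.001, -0.938, -0.348], [-1.0, 0.002, -0.003]]
force: [-0.2, 0.6, -1.8]
grip_width: 56.7
```

Both views put the tray centre at about (609,-290), and the tool is over it. I'll lower gently.

Call:
servo_tool([
  [[0.05,0.005,0,0,0],[0.05,0.011,0,0,0],[0.05,0.016,0,0,0],[0.05,0.02,0,0,0],[0.05,0.023,0,0,0],[0.05,0.025,0,0,0],[0.05,0.027,0,0,0],[0.05,0.028,0,0,0],[0.05,0.029,0,0,0],[0.05,0.029,0,0,0]],
])

```text
t: 10.25
eef_pos: [609.7, -292.6, 32.3]
ee_rot: [[0.003, 0.348, -0.938], [-0.001, -0.938, -0.348], [-1.0, 0.002, -0.003]]
force: [-0.5, 0.2, -2.4]
grip_width: 56.8
```

```bash
python3 go.py 609 -291 30; python3 - <<'E'
from h import *
s=snap("scene","pics/s4.png"); cv2.imwrite('pics/s4c.png',cv2.resize(s["frame"][180:400,50:280],None,fx=2.6,fy=2.6)[:,:,::-1])
E
```

```text
10.25 [ 609.7 -292.6   32.3] shift tool [ 2.3 -1.7  0.2] R [[0.003, 0.348, -0.938], [-0.001, -0.938, -0.348], [-1.0, 0.002, -0.003]] q [-32.  38.  86.   0.  55.  38.] F [-0.5  0.2 -2.4] 56.78685365778288
```

View pics/s4c.png

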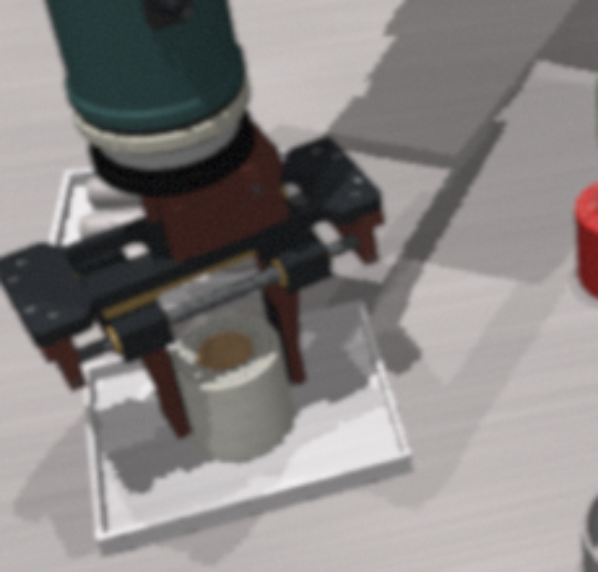

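The roll is upright over the tray floor, at crop (243,400), with the fingers well inside the rim. The wrist still feels its weight, so I'll go down the last few mm slowly.

Call:
servo_tool([
  [[0.05,0.0005,0,0,0],[0.05,0.001,0,0,0],[0.05,0.0015,0,0,0],[0.05,0.002,0,0,0],[0.05,0.0023,0,0,0],[0.05,0.0025,0,0,0],[0.05,0.0025,0,0,0],[0.05,0.0025,0,0,0],[0.05,0.0025,0,0,0],[0.05,0.0025,0,0,0]],
])

```text
t: 11.55
eef_pos: [609.8, -292.6, 30.1]
ee_rot: [[0.003, 0.348, -0.938], [-0.001, -0.938, -0.348], [-1.0, 0.002, -0.003]]
force: [-1.9, 1.2, 4.7]
grip_width: 56.5
```

The force turned from -2.4 to +4.7 N, so the roll is on the floor. Opening slowly.

Call:
servo_tool([
  [[0.056,0,0,0,0],[0.058,0,0,0,0],[0.06,0,0,0,0],[0.063,0,0,0,0],[0.067,0,0,0,0],[0.072,0,0,0,0],[0.077,0,0,0,0],[0.082,0,0,0,0],[0.086,0,0,0,0],[0.086,0,0,0,0]],
])

```text
t: 12.8
eef_pos: [609.8, -292.6, 30.2]
ee_rot: [[0.003, 0.348, -0.938], [-0.001, -0.938, -0.348], [-1.0, 0.002, -0.003]]
force: [-0.6, 0.8, -0.5]
grip_width: 86.1
```

Call:
servo_tool([
  [[0.086,-0.005,0,0,0],[0.086,-0.015,0,0,0],[0.086,-0.03,0,0,0],[0.086,-0.05,0,0,0],[0.086,-0.07,0,0,0],[0.086,-0.095,0,0,0],[0.086,-0.12,0,0,0],[0.086,-0.14,0,0,0],[0.086,-0.15,0,0,0],[0.086,-0.15,0,0,0]],
])

```text
t: 14.05
eef_pos: [609.7, -292.7, 181.4]
ee_rot: [[0.005, 0.348, -0.938], [-0.002, -0.938, -0.348], [-1.0, 0.004, -0.004]]
force: [0.2, -0.5, 0.1]
grip_width: 86.3
```

```bash
python3 go.py 609 -291 30; python3 - <<'E'
from h import *
s=snap("scene","pics/s5.png"); t=snap("top","pics/t5.png")
E
```

```text
14.05 [ 609.7 -292.7  181.4] shift tool [151.4  -2.4   0.7] R [[0.005, 0.348, -0.938], [-0.002, -0.938, -0.348], [-1.0, 0.004, -0.004]] q [-32.  29.  80.   0.  71.  38.] F [ 0.2 -0.5  0.1] 86.29323513432276
```

View pics/s5.png

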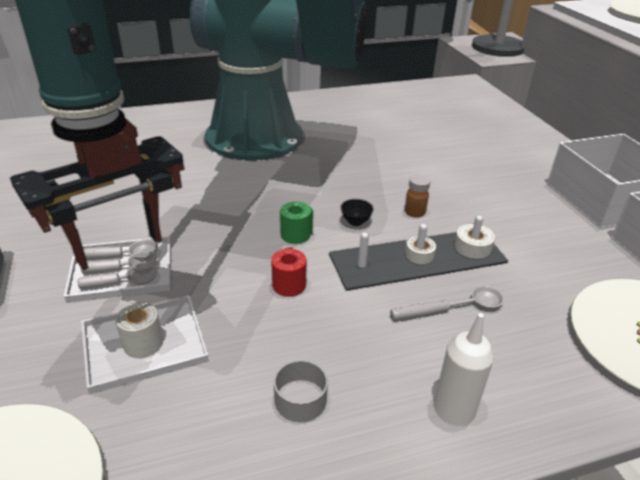

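View pics/t5.png

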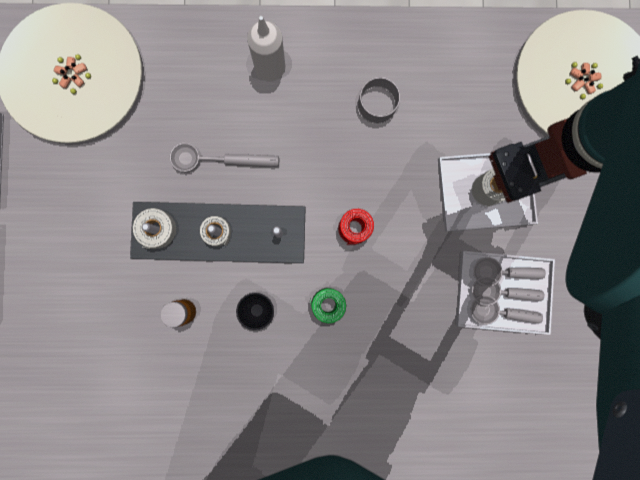

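The scene view shows the roll standing in the middle of the empty tray at (140,330), with the gripper clear above it. The top view shows the label rolls unmoved at (153,228) and (214,231). One numeric check, then I'll hand in.

```bash
python3 - <<'E'
from h import *
S=dict(np.load('snap_scene.npz')); im=S["frame"].copy(); a=np.linspace(0,2*np.pi,40)
print('top rim centre pixel->', ray(S,138.5,316.5,60).round(1))
for z in(3,60):
    for p in proj(S,np.c_[609.7+28.5*np.cos(a),-292.6+28.5*np.sin(a),0*a+z]): cv2.circle(im,tuple(p.round().astype(int).tolist()),0,(255,0,0),-1)
cv2.imwrite('pics/ov5.png',cv2.resize(im[280:390,70:220],None,fx=5,fy=5,interpolation=0)[:,:,::-1])
E
```

```text
top rim centre pixel-> [ 614.7 -289.4   60. ]
```

View pics/ov5.png

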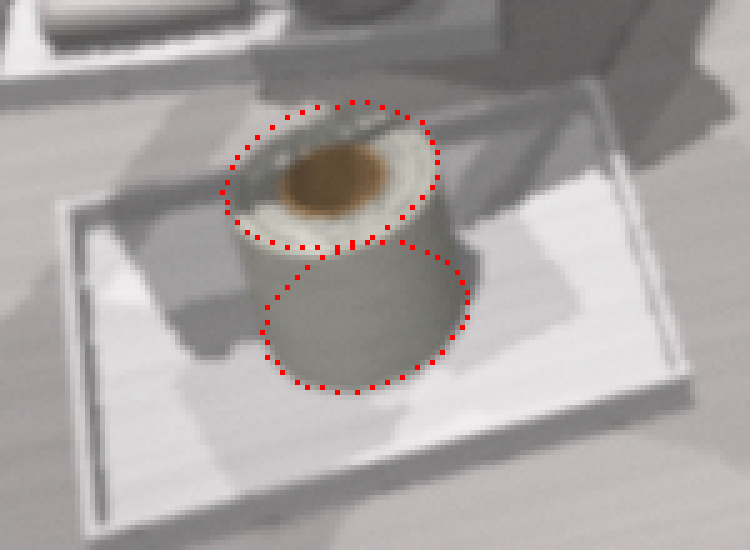

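The circles drawn for an upright roll at (609.7,-292.6) match the roll's top and bottom edges to about 1–2 px, so it is upright and on the floor.

```bash
python3 -c "
from station import workorder; print(workorder.close_job())"
```

```text
the job is handed in; nothing more can be done
None
```

I lifted the tall ticket roll straight up off its post and set it down upright in the empty tray, then released it and backed off about 150 mm. I handed the job in at about 14 s; it reports no verdict.

- **Lift:** the tool rose about 126 mm, and a picture at the top showed the roll clear of its post.
- **Placing:** the roll was lowered in sub-millimetre steps until the wrist force changed from -2.4 to +4.7 N, then the fingers opened slowly.
- **Last checks:** the roll stands upright within a few mm of the tray's centre. Both label rolls look unmoved in the top view, and the force on the tool is near zero.
- **Disagreements:** the two camera views differed by about 5 mm on the tray centre's x (612 against 607 mm). A hand-picked pixel put the roll about 6 mm from the tool position. Both are far inside the 36 and 51 mm limits. No check failed.

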